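Index the funnel arm on by one hole, over the empty beaker

ROBOT

A 6-joint arm with a two-finger parallel gripper is mounted at the origin on the work surface. World frame = base frame: x ahead of the robot, y to its left, z up, the work surface at z = 0. Lengths are in mm, angles in rad, forces in N, time in s.
With the tool pointing down it reaches from about 250 to 850 mm from the base axis. Payload 12.5 kg.
Tool frame: the origin (TCP) lies at the very end of the fingers, on their centre line; the grasp point (between the pads) lies 19 mm behind it (ctrl.grasp_offset is the distance from the TCP to the grasp point, in mm); z points along the fingers, y is the line along which they close (so a half turn about z gives the same grasp; the last joint's range is limited). The gripper opens to 93 mm and grips with 3 to 60 N. Pads are 15 mm wide; open, the fingers measure 128 mm over their backs; the gripper's body (75 mm by 188 mm) begins 65 mm behind the grasp point.
Start: joints at [-1.204, 0.351, 1.652, -0, 1.139, -0.085], TCP at [240.138, -494.791, 218.633] pointing down, gripper open.
Joint ranges: [-2.75, 2.75], [-0.79, 2.1], [0.01, 2.65], [-1.57, 4.71], [0.07, 3.14], [-2.87, 2.87]. Speed limits (rad/s): [2.22, 2.22, 2.79, 3.14, 3.14, 3.14].

INTERFACE

Orientations are given as a rotation vector (axis times angle).
In Python, from plant import ctrl gives the robot as it stands. The module is installed in compiled form; this text tells all that it offers.
- The arm moves only by the tool jog_arm, never from a script. Its argument "commands" is a list of rows, each an object with "delta_pos": the shift along the tool's x, y, z in m, a list of three; "delta_rot": the turn, a rotation vector about the tool's x, y, z in degrees, a list of three. A call has 1 to 5 rows; each row is the pose to reach, as a shift and turn from the pose commanded when the call began, along the tool's axes at that moment; what a row does not reach only later rows make up. A row lasts 1/10 s, in which the tool goes at most 50 mm and 8.59 degrees, less where a joint would pass 70% of its speed; a pose out of reach is approached as far as the arm can. A call with a gripper value outside its range is refused whole. "hand" is the opening, from 0 (shut) to 1 (fully open), set as the call begins (left out, the last holds). The fingers move at their own pace and stop on an object; "squeeze" is the grip in N (left out, the last holds). Time passes only in rows, so rows that repeat a pose let the fingers close. It gives the time, the measured TCP pose, the force, the opening and the grip force at its end, in the units of the state.
- ctrl.sense(): the state, without advancing time (a new reading comes with each control period).
- ctrl.capture(name): name is "side" or "top" or "wrist"; returns the picture (480x640x3 uint8, red, green, blue); there is no depth.
- ctrl.calibration(name): a dict with "mtx" (3x3 intrinsics, pixels), "R" (3x3) and "t" (3): a world point X has camera coordinates R X + t. Camera axes: x right, y down, z forward; pixel columns grow to the right and rows downward; lengths in mm; the calibration is good to about 2 mm. A picture is of the moment at which its call begins: read the wrist's pose just before it. calibration takes no time and is no camera call; for the wrist camera it gives the pose at the moment of the call.
- ctrl.job_done(): hands the job in; it is judged then, once.
The state is a dict: "clock": time; "q": joint angles; "joint_velocities": joint speeds; "joint_torque": joint torques, N m; "tool_pos": TCP position; "tcp_rot": TCP orientation; "contact_force": force on the tool from outside, world axes, zero at the start; "wrist_torque": the same for the moment, N m; "width": opening from 0.0 (shut) to 1.0 (fully open); "finger_force": force on a finger pad.
Only numpy, scipy, OpenCV 4.12 (cv2) and the standard library are available. Lean on these libraries where they do the work, as an engineer would, in place of code of your own. Each camera call takes 0.05 s, during which the arm holds its last target. There are 200 camera calls.

TASK

The funnel stands on a swinging arm that a spring pin locks to the holed plate. Hook a fingertip through the pull ring, without pinching it, raise the pin out of its hole, swing the arm exactly one hole so that the funnel stands over the small open beaker beside it (not over the capped jar on its other side), and let the pin drop fully home in that hole, then come away. Work gently, do not touch the funnel, and leave all the loose things where they stand.

Things in the scene. Friction and masses are not known exactly. Their poses are not given: they have to be found in the camera images.
- stand: Indexing stand, fixed to the bench: grey foot plate 235 x 200 x 12 mm with a round column. Origin on the vertical pivot axis of the arm, at bench height, z up. Its -x axis points to the index plate, pin and ring (to the robot's right, within about 30 degrees), its +x axis to the funnel's side.
- mid_hole (a point): Mouth of the middle hole, where the pin starts, 130 mm from the pivot on the stand's -x side. The level aluminium index plate, 95 x 240 x 12 mm, its top 62 mm above the bench, has five 14 mm holes on this 130 mm arc about the pivot, 0.42 rad (55 mm) apart, two to each side of this one.
- swing_arm (a joint): Angle of the swinging arm about the vertical pivot, rad, counter-clockwise from above; 0 in the middle hole (the start), +0.42 and -0.42 in the next holes. Positive takes the funnel to the stand's +y side, the ring to its -y side. Turns with light friction (1 N at the ring), has end stops at +-0.97, stays where left; play of a seated pin 0.015 rad.
- bar_end (a point): Middle of the top of the arm's pin-side end, 150 mm from the pivot, 84 mm above the bench. The arm is a level steel bar 30 mm wide and 12 mm thick that goes on over the pivot to 125 mm on the funnel's side. The pin passes through it 130 mm from the pivot; round the pin is a brass guide, top 104 mm above the bench.
- index_pin (a joint): Height of the 10 mm spring index pin above its seated position, m: 0 fully down in a hole, 0.030 at its upper stop; the round tip clears the plate at 0.016. The spring and weight pull it down with about 4 N when seated, 6 N at the top. Lowered between holes it rests on the plate and drops in when it comes over a hole.
- pull_ring: Round steel ring on the pin, moving with pin and arm. Inner diameter 60 mm, wire 7 mm. Origin at its centre, 113 mm from the pivot, 149 mm above the bench while seated. x points level towards the column, z up. Its plane holds y and leans 30 degrees, top towards the column, so the opening faces outwards and up: a finger goes in from outside pointing to +x and down, 30 to 50 degrees from vertical.
- funnel_outlet (a point): Lower end of the stem of the clear funnel, 90 mm above the bench, 170 mm from the pivot on the other side of the arm from the ring; the funnel's mouth is 84 mm wide, 168 mm above the bench.
- funnel: The clear funnel, carried by a steel ring on the arm and fixed to it. Origin 90 mm straight below its outlet, at bench height. Not to be touched.
- beaker: Small open glass beaker, loose, 56 mm across, 72 mm high, origin at the centre of its underside. It stands where the funnel comes when the arm is one hole from the start, on one side or the other.
- jar: Squat amber jar with a black cap, loose, 52 mm across, 78 mm high, origin at the centre of its underside. It stands at the one-hole place on the side opposite to the beaker.
- flask: Conical glass flask, loose, 64 mm across, 92 mm high, beyond the stand's foot at its -y side; origin under its centre. Leave alone.
- vial: Small amber vial with a white cap, loose, 30 mm across, 55 mm high, near the flask at the stand's -y side; origin under its centre. Leave alone.
- beaker_tall: Taller open glass beaker, loose, 60 mm across, 100 mm high, to the left; origin under its centre. Leave alone.
- dish: White porcelain dish, loose, 84 mm across, 22 mm high, to the right; origin under its centre. Leave alone.
- slide_box: Small cardboard match box, loose, 56 x 36 x 16 mm, to the right near the robot; origin under its centre. Leave alone.

How it is judged:
By the outcome, as a careful person would: the job done as asked, in the order asked, and still so for the second after the job is handed in, with the robot touching nothing.
It also fails if it takes over 48 s, if anything falls off the work surface, if the arm or the gripper's body presses on something with over 40 N, if the wrist force passes 120 N, or if a joint passes its speed limit or range.

## Working session

There is one attempt and no reset: what is moved stays moved. The work goes in short steps, Python scripts to look and compute and a tool call to move; the robot and the scene stay as the last step left them, time stands still between calls to the robot, and variables do not carry over. Pictures are saved under pics/ and viewed, at most 10 in all, crops included, and the job is handed in when it is done.

Besides the shell and the picture viewer there is one more tool, called after "Request:" by a JSON object that holds its "method" and its "body". jog_arm: Moves the arm, as the interface text tells. Its arguments: {"type":"object","properties":{"commands":{"type":"array"},"hand":{"type":"number"},"squeeze":{"type":"number"}},"required":["commands"]}

```bash
mkdir -p pics; python3 - <<'E'
from plant import ctrl
import cv2,numpy as np
for n in("side","top"):
    im=ctrl.capture(n); cv2.imwrite(f"pics/{n}0.png",im[:,:,::-1])
    c=ctrl.calibration(n); print(n,np.round(c["mtx"],1).tolist(),np.round(c["R"],3).tolist(),np.round(c["t"],1), np.round(-c["R"].T@c["t"]))
s=ctrl.sense();print(s)
E
```

```text
side [[485.5, 0.0, 317.9], [0.0, 485.5, 242.9], [0.0, 0.0, 1.0]] [[-0.809, -0.587, -0.017], [-0.312, 0.454, -0.835], [0.498, -0.67, -0.551]] [ 479.4  259.7 1122.5] [-90. 916. 843.]
top [[620.3, 0.0, 307.2], [0.0, 620.3, 232.9], [0.0, 0.0, 1.0]] [[0.015, -1.0, -0.009], [-0.988, -0.013, -0.155], [0.155, 0.011, -0.988]] [  14.5  552.7 1456.3] [ 319.    6. 1525.]
{'clock': 0.1, 'q': array([-1.20357153e+00,  3.51166383e-01,  1.65235065e+00,  1.22958269e-05,
        1.13908247e+00, -8.45702176e-02]), 'joint_velocities': array([ 1.78255743e-03,  8.33421604e-05, -9.71904589e-04,  1.78601175e-03,
        1.03947857e-03,  1.32508904e-04]), 'joint_torque': array([-5.39498415e-04, -4.98027635e+01, -2.85704648e+01,  6.99422183e-02,
        2.38624995e-02, -2.65504303e-05]), 'tool_pos': array([ 240.05170383, -494.51402634,  218.16759449]), 'tcp_rot': array([-3.06080449e+00, -7.03426052e-01,  2.05345742e-04]), 'contact_force': array([ 0.51113937,  0.86190504, -0.00281619]), 'wrist_torque': array([-0.03293088, -0.00439523, -0.00630631]), 'finger_force': 0.0, 'width': 1.0003938392064937}
```

View pics/top0.png

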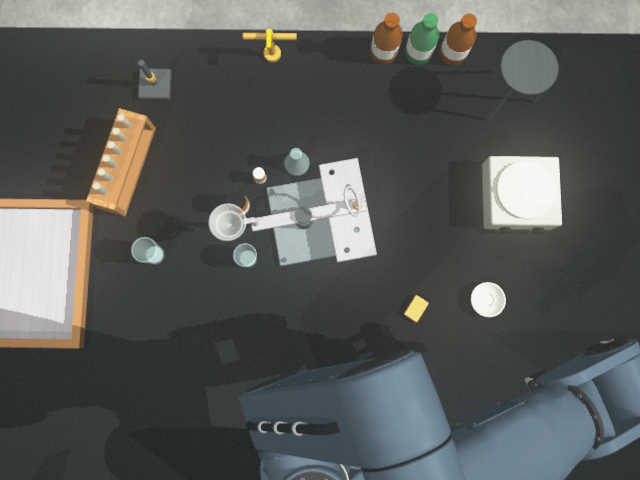

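View pics/side0.png

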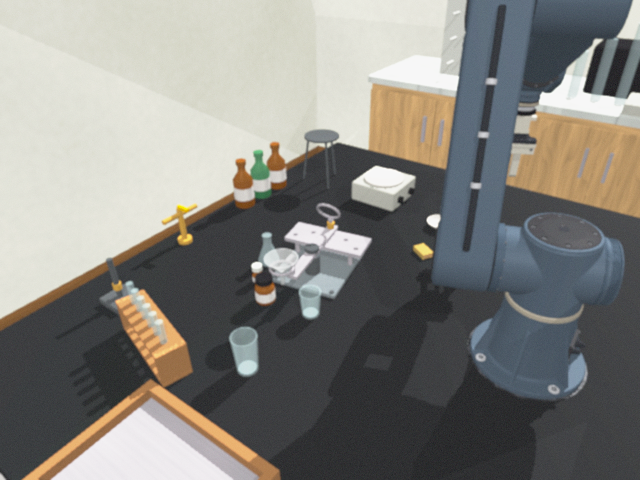

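The top view shows the funnel at (228,222), the open beaker nearer the robot at (245,256), amber jar glimpsed at (245,203), the column at (303,215) and the ring at about (350,200). In the side view the ring is at (328,212). Positive swing is therefore needed, ring moving away from the robot. Next, close-ups.

```bash
python3 - <<'E'
import cv2,numpy as np
a=cv2.imread("pics/top0.png")[150:275,200:390]; b=cv2.imread("pics/side0.png")[195:325,240:380]
a=cv2.resize(a,None,fx=4,fy=4,interpolation=cv2.INTER_CUBIC);b=cv2.resize(b,None,fx=4.5,fy=4.5,interpolation=cv2.INTER_CUBIC)
cv2.imwrite("pics/a.png",a);cv2.imwrite("pics/b.png",b)
E
```

```text
(no output)
```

View pics/a.png

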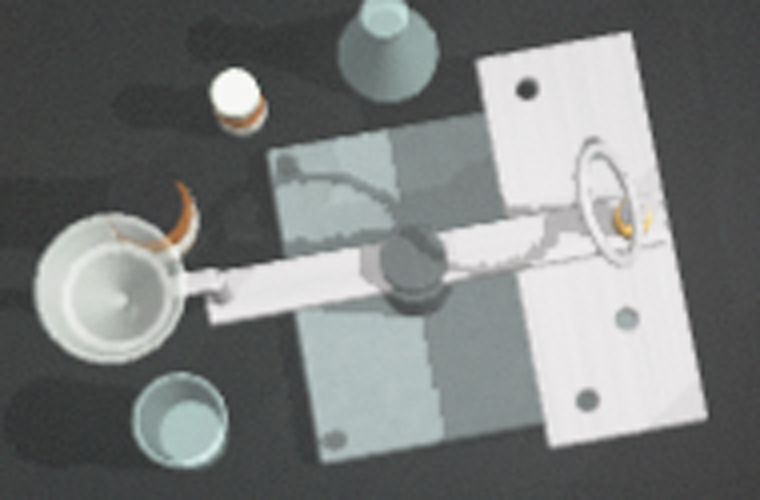

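View pics/b.png

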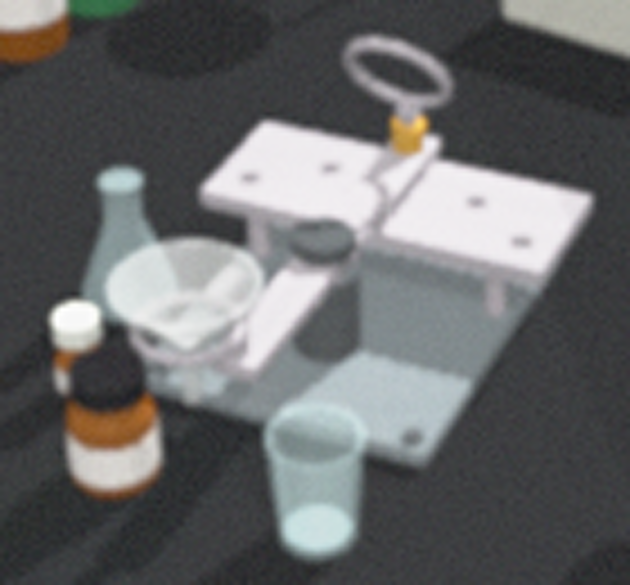

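The crops show the holes clearly: in the top crop at (527,89), (627,319), (587,401); in the side crop at (250,178), (330,168), (476,202), (521,242). The ring's centre is at (608,203) in the top crop and (398,72) in the side crop.

```bash
cat >h.py <<'E'
import numpy as np
from plant import ctrl
from scipy.spatial.transform import Rotation as Ro
def ray(n,u,v):
    c=ctrl.calibration(n);d=c["R"].T@np.linalg.solve(c["mtx"],[u,v,1.]);return -c["R"].T@c["t"],d/np.linalg.norm(d)
def onz(n,u,v,z):
    o,d=ray(n,u,v);return o+d*(z-o[2])/d[2]
def tri(r):
    A=sum(np.eye(3)-np.outer(d,d) for o,d in r);b=sum((np.eye(3)-np.outer(d,d))@o for o,d in r);return np.linalg.solve(A,b)
E
python3 - <<'E'
from h import *
from scipy.optimize import least_squares
ta=lambda p:("top",200+(p[0]-1.5)/4,150+(p[1]-1.5)/4)
sb=lambda p:("side",240+(p[0]-1.75)/4.5,195+(p[1]-1.75)/4.5)
T=[(2,ta((527,89))),(-1,ta((627,319))),(-2,ta((587,401)))]
S=[(2,sb((250,178))),(1,sb((330,168))),(-1,sb((476,202))),(-2,sb((521,242)))]
for L in(T,S,T+S):
    P=[(k,onz(*m,62)[:2]) for k,m in L]
    f=lambda s:np.concatenate([s[:2]+130*np.array([np.cos(s[2]+np.pi+.42*k),np.sin(s[2]+np.pi+.42*k)])-p for k,p in P])
    r=least_squares(f,[350,0,1.5]);print(np.round(r.x,3),np.round(r.fun,1))
s=r.x
c,sn=np.cos(s[2]),np.sin(s[2]);print("ring pred",s[0]-113*c,s[1]-113*sn,149)
a,b=ray(*ta((608,203))),ray(*sb((398,72)));X=tri([a,b]);print("ring tri",X,[np.linalg.norm(np.cross(X-o,d)) for o,d in(a,b)])
# beaker
print("beaker",onz(*ta((190,432)),2), "pred",s[0]+170*np.cos(s[2]+.42),s[1]+170*np.sin(s[2]+.42))
E
```

```text
[588.137  31.995   1.766] [ 0.1 -0.1 -0.3  0.4  0.2 -0.4]
[588.8    31.453   1.767] [ 0.1 -0.2  0.   0.3 -0.1  0.  -0.  -0.1]
[588.549  31.694   1.766] [ 0.5 -0.3  0.2  0.1  0.7 -0.7 -0.2 -0.1 -0.3  0.5 -0.4  0.3 -0.4  0.2]
ring pred 610.5095324633475 -79.1514156810555 149
ring tri [610.50871467 -78.34042901 151.67609978] [np.float64(0.4963121999583324), np.float64(0.49631219995826636)]
beaker [494.96942094 170.33861034   2.        ] pred 490.3856101162671 170.4885658258167
```

```bash
cat >>h.py <<'E'
PV=np.array([588.5,31.7]);YAW=1.766
def goal(th,along,perp,lift,tilt=45):
    """pose with TCP at ring centre (arm angle th, pin lift) + along*d + perp*n"""
    xs=np.array([np.cos(YAW+th),np.sin(YAW+th),0]);z=np.array([0,0,1.]);t=np.radians(tilt)
    d=np.sin(t)*xs-np.cos(t)*z;n=np.cos(t)*xs+np.sin(t)*z
    y=-np.cross(z,xs);p=np.append(PV,150)-113*xs+lift*z+along*d+perp*n
    return p,Ro.from_matrix(np.c_[np.cross(y,d),y,d])
def delta(p,R):
    s=ctrl.sense();R0=Ro.from_rotvec(s["tcp_rot"])
    print("t",round(s["clock"],2),"tcp",np.round(s["tool_pos"],1),"F",np.round(s["contact_force"],1),"q",np.round(s["q"],2))
    print("dpos mm",np.round(R0.inv().apply(p-s["tool_pos"]),1),"drot deg",np.round((R0.inv()*R).as_rotvec(degrees=True),1))
E
python3 -c "
from h import *
delta(*goal(0,-130,8,0))"
```

```text
t 0.1 tcp [ 240.1 -494.5  218.2] F [ 0.5  0.9 -0. ] q [-1.2   0.35  1.65  0.    1.14 -0.08]
dpos mm [ 492.7 -128.6  -29.2] drot deg [ 29.4  38.2 -71.2]
```

Request:
{"method": "jog_arm", "body": {"commands": [{"delta_pos": [0.493,-0.129,-0.04],"delta_rot": [29,38,-71]},{"delta_pos": [0.493,-0.129,-0.04],"delta_rot": [29,38,-71]},{"delta_pos": [0.493,-0.129,-0.04],"delta_rot": [29,38,-71]},{"delta_pos": [0.493,-0.129,-0.04],"delta_rot": [29,38,-71]},{"delta_pos": [0.493,-0.129,-0.04],"delta_rot": [29,38,-71]}], "hand": 0}}

```text
clock: 0.6
tool_pos: [430.7, -331.4, 238.4]
tcp_rot: [-2.394, -1.448, -0.377]
contact_force: [-0.1, -0.8, 0.3]
width: 0.618
finger_force: 0.0
```

```bash
python3 -c "
from h import *
delta(*goal(0,-130,8,0))"
```

```text
t 0.6 tcp [ 430.7 -331.4  238.4] F [-0.1 -0.8  0.3] q [-0.9   0.46  1.5   0.3   1.48 -0.49]
dpos mm [227.5 100.5  70.3] drot deg [ 14.7  19.1 -35.2]
```

Request:
{"method": "jog_arm", "body": {"commands": [{"delta_pos": [0.22,0.1,0.06],"delta_rot": [14,19,-35]},{"delta_pos": [0.22,0.1,0.06],"delta_rot": [14,19,-35]},{"delta_pos": [0.22,0.1,0.06],"delta_rot": [14,19,-35]},{"delta_pos": [0.22,0.1,0.06],"delta_rot": [14,19,-35]},{"delta_pos": [0.22,0.1,0.06],"delta_rot": [14,19,-35]}]}}

```text
clock: 1.1
tool_pos: [623.5, -174.7, 252.9]
tcp_rot: [-1.572, -1.899, -0.654]
contact_force: [0.9, -1.2, 0.3]
width: 0.192
finger_force: 0.0
```

Request:
{"method": "jog_arm", "body": {"commands": [{"delta_pos": [0,0,0],"delta_rot": [0,0,0]},{"delta_pos": [0,0,0],"delta_rot": [0,0,0]},{"delta_pos": [0,0,0],"delta_rot": [0,0,0]}]}}

```text
clock: 1.4
tool_pos: [621.8, -176.6, 253.2]
tcp_rot: [-1.581, -1.897, -0.652]
contact_force: [0.7, -0.1, 0.3]
width: 0.01
finger_force: 0.0
```

```bash
python3 - <<'E'
from h import *
import cv2
delta(*goal(0,-130,8,0)); print(ctrl.sense()["width"])
a=ctrl.capture("wrist")[:,:,::-1]
cv2.imwrite("pics/w1.png",a)
E
```

```text
t 1.4 tcp [ 621.8 -176.6  253.2] F [ 0.7 -0.1  0.3] q [-0.57  0.77  1.07  0.56  1.84 -0.75]
dpos mm [ 4.4  7.5 12.2] drot deg [ 0.8  0.5 -0.5]
0.009695580775306974
```

View pics/w1.png

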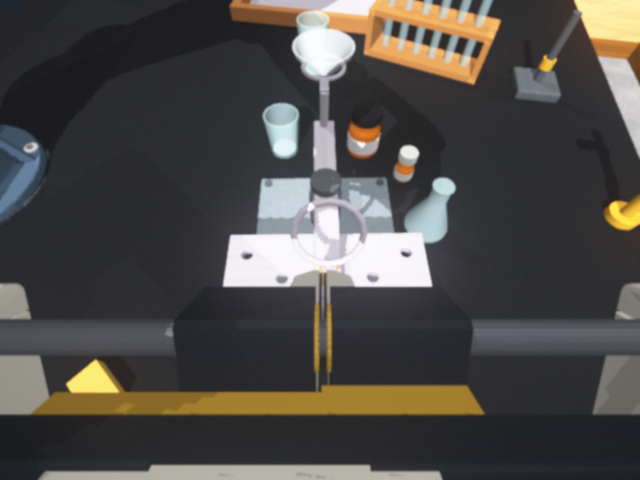

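The wrist view shows the closed fingertips at (322,290), the ring centred near (329,232), the arm and funnel beyond, beaker to the left and jar to the right. I cross-check the ring centre from this view.

```bash
python3 - <<'E'
from h import *
p,R=goal(0,0,0,0);print("ring",p)
for pix in((329,232.5),):
    o,d=ray("wrist",*pix);v=(p-o)-d*((p-o)@d);print("miss vec",np.round(v,1),"in tool",np.round(R.inv().apply(v),1))
X=tri([ray("wrist",329,232.5),ray("top",351.6,200.4),ray("side",328.1,210.6)]);print("tri",X)
delta(*goal(0,-30,8,0)); delta(*goal(0,25,8,0))
E
```

```text
ring [610.41819688 -79.15392481 150.        ]
miss vec [-1.1  0.9  0.6] in tool [ 1.2 -0.9  0.3]
tri [611.24159566 -79.47429122 150.1019641 ]
t 1.45 tcp [ 621.7 -176.9  253.6] F [-0.2  0.2  0.5] q [-0.57  0.77  1.07  0.56  1.84 -0.75]
dpos mm [  5.1   6.1 112.6] drot deg [ 0.9  0.5 -0.5]
t 1.45 tcp [ 621.7 -176.9  253.6] F [-0.2  0.2  0.5] q [-0.57  0.77  1.07  0.56  1.84 -0.75]
dpos mm [  5.6   5.3 167.6] drot deg [ 0.9  0.5 -0.5]
```

Request:
{"method": "jog_arm", "body": {"commands": [{"delta_pos": [0.005,0.006,0.04],"delta_rot": [0.9,0.5,-0.5]},{"delta_pos": [0.005,0.006,0.075],"delta_rot": [0.9,0.5,-0.5]},{"delta_pos": [0.005,0.006,0.1],"delta_rot": [0.9,0.5,-0.5]},{"delta_pos": [0.005,0.006,0.11],"delta_rot": [0.9,0.5,-0.5]},{"delta_pos": [0.005,0.006,0.11],"delta_rot": [0.9,0.5,-0.5]}]}}

```text
clock: 1.95
tool_pos: [613.6, -95.6, 178.6]
tcp_rot: [-1.557, -1.899, -0.646]
contact_force: [-0.3, 0.5, 0.4]
width: 0.005
finger_force: 0.0
```

```bash
python3 - <<'E'
from h import *
delta(*goal(0,25,8,0))
E
```

```text
t 1.95 tcp [613.6 -95.6 178.6] F [-0.3  0.5  0.4] q [-0.48  0.77  1.27  0.59  1.65 -0.8 ]
dpos mm [-0.4  0.1 57. ] drot deg [-0.1 -0.1  0.1]
```

Request:
{"method": "jog_arm", "body": {"commands": [{"delta_pos": [0,0,0.01],"delta_rot": [0,0,0]},{"delta_pos": [0,0,0.02],"delta_rot": [0,0,0]},{"delta_pos": [0,0,0.03],"delta_rot": [0,0,0]},{"delta_pos": [0,0,0.038],"delta_rot": [0,0,0]},{"delta_pos": [0,0,0.045],"delta_rot": [0,0,0]}]}}

```text
clock: 2.45
tool_pos: [607.7, -63.6, 146.0]
tcp_rot: [-1.557, -1.9, -0.646]
contact_force: [0.2, -1.5, 0.1]
width: 0.009
finger_force: 0.0
```

Request:
{"method": "jog_arm", "body": {"commands": [{"delta_pos": [0,0,0.007],"delta_rot": [0,0,0]},{"delta_pos": [0,0,0.012],"delta_rot": [0,0,0]},{"delta_pos": [0,0,0.012],"delta_rot": [0,0,0]}]}}

```text
clock: 2.75
tool_pos: [606.0, -55.3, 137.6]
tcp_rot: [-1.556, -1.899, -0.645]
contact_force: [1.1, 0.1, -0.1]
width: 0.009
finger_force: 0.0
```

```bash
python3 - <<'E'
from h import *
import cv2
delta(*goal(0,25,8,20))
a=ctrl.capture("side")[195:295,270:390,::-1];b=ctrl.capture("top")[150:275,300:390,::-1]
a=cv2.resize(a,(480,400),interpolation=2);b=cv2.resize(b,(288,400),interpolation=2)
cv2.imwrite("pics/c.png",np.hstack([a,b]))
E
```

```text
t 2.75 tcp [606.  -55.3 137.6] F [ 1.1  0.1 -0.1] q [-0.43  0.78  1.36  0.61  1.54 -0.82]
dpos mm [ 13.8  -0.3 -15. ] drot deg [-0.2 -0.1  0.1]
```

View pics/c.png

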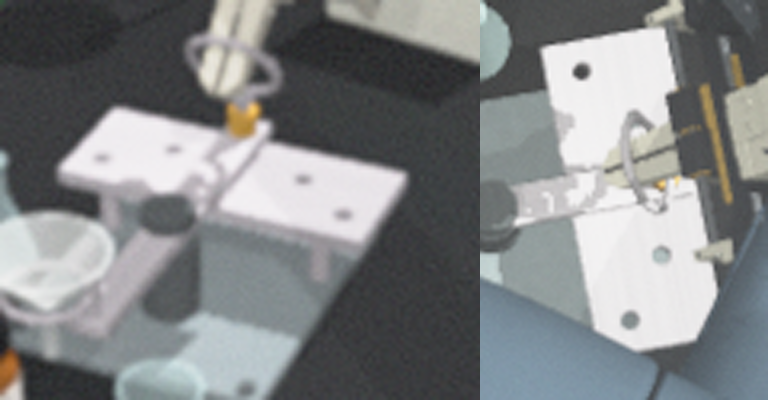

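The fingertips have passed through the ring without contact (ring around them at (232,65) left, (635,160) right). Now lift straight up.

Request:
{"method": "jog_arm", "body": {"commands": [{"delta_pos": [0.0015,0,-0.0015],"delta_rot": [0,0,0]},{"delta_pos": [0.003,0,-0.003],"delta_rot": [0,0,0]},{"delta_pos": [0.0045,0,-0.0045],"delta_rot": [0,0,0]},{"delta_pos": [0.006,0,-0.006],"delta_rot": [0,0,0]},{"delta_pos": [0.0075,0,-0.0075],"delta_rot": [0,0,0]}]}}

```text
clock: 3.35
tool_pos: [606.1, -56.1, 148.4]
tcp_rot: [-1.557, -1.9, -0.645]
contact_force: [-0.4, -1.0, -3.9]
width: 0.007
finger_force: 1.7
```

Request:
{"method": "jog_arm", "body": {"commands": [{"delta_pos": [0.0015,0,-0.0015],"delta_rot": [0,0,0]},{"delta_pos": [0.003,0,-0.003],"delta_rot": [0,0,0]},{"delta_pos": [0.0045,0,-0.0045],"delta_rot": [0,0,0]},{"delta_pos": [0.006,0,-0.006],"delta_rot": [0,0,0]},{"delta_pos": [0.007,0,-0.007],"delta_rot": [0,0,0]}]}}

```text
clock: 3.85
tool_pos: [606.2, -55.9, 158.7]
tcp_rot: [-1.557, -1.9, -0.646]
contact_force: [0.1, -1.9, -5.2]
width: 0.008
finger_force: 2.1
```

Request:
{"method": "jog_arm", "body": {"commands": [{"delta_pos": [0.0015,0,-0.0015],"delta_rot": [0,0,0]},{"delta_pos": [0.003,0,-0.003],"delta_rot": [0,0,0]},{"delta_pos": [0.0045,0,-0.0045],"delta_rot": [0,0,0]},{"delta_pos": [0.0045,0,-0.0045],"delta_rot": [0,0,0]},{"delta_pos": [0.0045,0,-0.0045],"delta_rot": [0,0,0]}]}}

```text
clock: 4.35
tool_pos: [606.2, -55.9, 164.9]
tcp_rot: [-1.557, -1.9, -0.646]
contact_force: [-0.8, -1.9, -5.9]
width: 0.009
finger_force: 2.3
```

```bash
python3 - <<'E'
from h import *
import cv2
delta(*goal(0,25,8,20))
a=ctrl.capture("side")[195:295,270:390,::-1];b=ctrl.capture("top")[150:275,300:390,::-1]
a=cv2.resize(a,(480,400),interpolation=2);b=cv2.resize(b,(288,400),interpolation=2)
cv2.imwrite("pics/d.png",np.hstack([a,b]))
E
```

```text
t 4.35 tcp [606.2 -55.9 164.9] F [-0.8 -1.9 -5.9] q [-0.44  0.75  1.35  0.61  1.58 -0.8 ]
dpos mm [-5.2 -0.4  4.7] drot deg [-0.1 -0.1  0.1]
```

View pics/d.png

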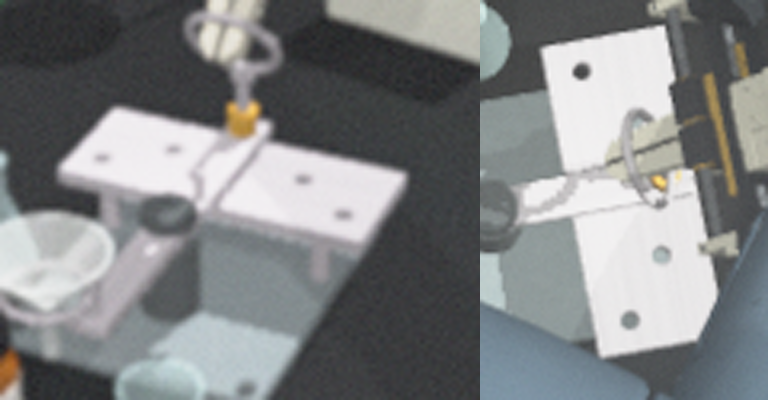

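The ring and pin stem are visibly raised (ring bottom at about row 72 against 100 before, left panel). I measure the lift in numbers.

```bash
python3 - <<'E'
from h import *
import cv2
c=cv2.imread("pics/c.png",0);d=cv2.imread("pics/d.png",0)
for r in((60,102,250,290),(40,100,180,208),(35,60,190,215),(62,98,252,290)):
    t=c[r[0]:r[1],r[2]:r[3]];m=cv2.matchTemplate(d[0:130,150:330],t,5);_,v,_,l=cv2.minMaxLoc(m)
    print(r,v,l[0]+150-r[2],l[1]-r[0])
K=ctrl.calibration("side")
pr=lambda X:(lambda h:h[:2]/h[2])(K["mtx"]@(K["R"]@np.array(X)+K["t"]))
print((pr([610,-79,170])-pr([610,-79,150]))*4)
E
```

```text
(60, 102, 250, 290) 0.9547157287597656 0 -22
(40, 100, 180, 208) 0.9258851408958435 0 -28
(35, 60, 190, 215) 0.9595968127250671 -3 -22
(62, 98, 252, 290) 0.9682559370994568 0 -22
[ -0.15082778 -24.40745461]
```

Request:
{"method": "jog_arm", "body": {"commands": [{"delta_pos": [0.0015,0,-0.0015],"delta_rot": [0,0,0]},{"delta_pos": [0.003,0,-0.003],"delta_rot": [0,0,0]},{"delta_pos": [0.003,0,-0.003],"delta_rot": [0,0,0]}]}}

```text
clock: 4.75
tool_pos: [606.3, -55.9, 169.5]
tcp_rot: [-1.557, -1.9, -0.646]
contact_force: [0.2, -2.6, -6.2]
width: 0.008
finger_force: 2.4
```

```bash
cat >>h.py <<'E'
def swing(ths):
    s=ctrl.sense();R0=Ro.from_rotvec(s["tcp_rot"]);p0=s["tool_pos"];v=np.append(PV,0)
    r=p0[:2]-PV;print("tcp",np.round(p0,1),"F",np.round(s["contact_force"],1),"rad",np.hypot(*r),"tool arm angle",np.arctan2(-r[1],-r[0])-YAW)
    for t in ths:
        Z=Ro.from_euler("z",t);p=v+Z.apply(p0-v)
        print(t,np.round(R0.inv().apply(p-p0),1),np.round((R0.inv()*Z*R0).as_rotvec(degrees=True),1))
E
python3 -c "
from h import *
swing([.042,.084,.126,.168,.21])"
```

```text
tcp [606.3 -55.9 169.5] F [ 0.2 -2.6 -6.2] rad 89.35523575211862 tool arm angle 0.005028229185126465
0.042 [0.1 3.8 0.1] [ 1.7  0.  -1.7]
0.084 [0.2 7.5 0.2] [ 3.4  0.  -3.4]
0.126 [ 0.5 11.2  0.5] [ 5.1  0.  -5.1]
0.168 [ 0.9 14.9  0.9] [ 6.8  0.  -6.8]
0.21 [ 1.4 18.6  1.4] [ 8.5  0.  -8.5]
```

Request:
{"method": "jog_arm", "body": {"commands": [{"delta_pos": [0.0001,0.0038,0.0001],"delta_rot": [1.7,0,-1.7]},{"delta_pos": [0.0002,0.0075,0.0002],"delta_rot": [3.4,0,-3.4]},{"delta_pos": [0.0005,0.0112,0.0005],"delta_rot": [5.1,0,-5.1]},{"delta_pos": [0.0009,0.0149,0.0009],"delta_rot": [6.8,0,-6.8]},{"delta_pos": [0.0014,0.0186,0.0014],"delta_rot": [8.5,0,-8.5]}]}}

```text
clock: 5.25
tool_pos: [624.1, -50.3, 169.1]
tcp_rot: [-1.332, -2.029, -0.552]
contact_force: [-1.1, -2.3, -4.2]
width: 0.003
finger_force: 2.6
```

```bash
python3 -c "
from h import *
swing([.05,.1,.15,.19,.21])"
```

```text
tcp [624.1 -50.3 169.1] F [-1.1 -2.3 -4.2] rad 89.37501272052063 tool arm angle 0.21432724573322215
0.05 [0.1 4.5 0.1] [ 2. -0. -2.]
0.1 [0.3 8.9 0.3] [ 4.1 -0.  -4. ]
0.15 [ 0.7 13.4  0.7] [ 6.1 -0.  -6.1]
0.19 [ 1.1 16.9  1.1] [ 7.7 -0.  -7.7]
0.21 [ 1.4 18.6  1.4] [ 8.5 -0.  -8.5]
```

Request:
{"method": "jog_arm", "body": {"commands": [{"delta_pos": [0.0001,0.0038,0.0001],"delta_rot": [1.7,0,-1.7]},{"delta_pos": [0.0002,0.0075,0.0002],"delta_rot": [3.4,0,-3.4]},{"delta_pos": [0.0005,0.0112,0.0005],"delta_rot": [5.1,0,-5.1]},{"delta_pos": [0.0009,0.0149,0.0009],"delta_rot": [6.8,0,-6.8]},{"delta_pos": [0.0013,0.018,0.0013],"delta_rot": [8.3,0,-8.3]}]}}

```text
clock: 5.75
tool_pos: [640.0, -41.3, 169.1]
tcp_rot: [-1.106, -2.134, -0.459]
contact_force: [-0.1, -1.9, -4.9]
width: 0.005
finger_force: 2.5
```

```bash
python3 - <<'E'
from h import *
import cv2
swing([.01])
a=ctrl.capture("side")[195:295,240:370,::-1];b=ctrl.capture("top")[150:275,200:390,::-1]
a=cv2.resize(a,(390,300),interpolation=2);b=cv2.resize(b,(456,300),interpolation=2)
cv2.imwrite("pics/e.png",cv2.resize(np.hstack([a,b]),(800,284)))
E
```

```text
tcp [640.  -41.3 169.1] F [-0.1 -1.9 -4.9] rad 89.34121798712697 tool arm angle 0.41875058040865554
0.01 [0.  0.9 0. ] [ 0.4  0.  -0.4]
```

View pics/e.png

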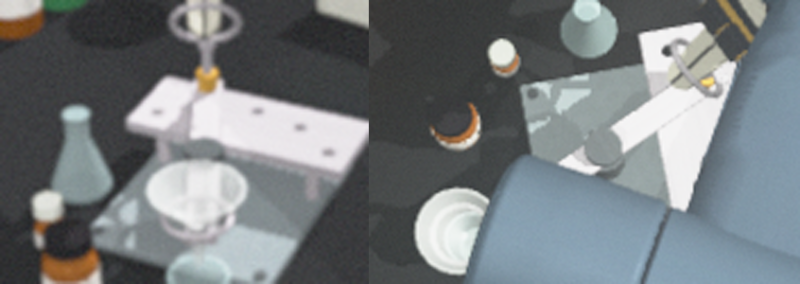

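The arm has swung: pin between the plate's far holes, funnel over the beaker in the side panel (195,200). I measure the arm angle from the brass guide.

```bash
cat >>h.py <<'E'
import cv2
def guide(im,ang0=None):
    hsv=cv2.cvtColor(np.ascontiguousarray(im),cv2.COLOR_RGB2HSV);m=cv2.inRange(hsv,(12,110,90),(32,255,255));m[:205]=0;m[250:]=0;m[:,:280]=0;m[:,380:]=0
    M=cv2.moments(m,True);return M["m10"]/M["m00"],M["m01"]/M["m00"],M["m00"]
def armang(im):
    u,v,n=guide(im);print("guide",round(u,2),round(v,2),n)
    for z in(90,95,100):
        P=onz("side",u,v,z)[:2]-PV;print(z,"rad",np.round(np.hypot(*P),1),"ang",np.round(np.arctan2(-P[1],-P[0])-YAW,3))
E
python3 - <<'E'
from h import *
armang(cv2.imread("pics/side0.png")[:,:,::-1])
armang(ctrl.capture("side"))
E
```

```text
guide 330.15 224.46 46.0
90 rad 137.5 ang 0.032
95 rad 129.9 ang 0.008
100 rad 122.4 ang -0.018
guide 312.3 222.3 43.0
90 rad 140.6 ang 0.431
95 rad 132.3 ang 0.43
100 rad 124.0 ang 0.428
```

Request:
{"method": "jog_arm", "body": {"commands": [{"delta_pos": [-0.002,0,0.002],"delta_rot": [0,0,0]},{"delta_pos": [-0.004,0,0.004],"delta_rot": [0,0,0]},{"delta_pos": [-0.006,0,0.006],"delta_rot": [0,0,0]},{"delta_pos": [-0.008,0,0.008],"delta_rot": [0,0,0]},{"delta_pos": [-0.01,0,0.01],"delta_rot": [0,0,0]}]}}

```text
clock: 6.4
tool_pos: [639.8, -41.5, 154.9]
tcp_rot: [-1.108, -2.133, -0.46]
contact_force: [1.7, -1.1, -4.1]
width: 0.004
finger_force: 2.4
```

Request:
{"method": "jog_arm", "body": {"commands": [{"delta_pos": [-0.002,0,0.002],"delta_rot": [0,0,0]},{"delta_pos": [-0.004,0,0.004],"delta_rot": [0,0,0]},{"delta_pos": [-0.006,0,0.006],"delta_rot": [0,0,0]},{"delta_pos": [-0.008,0,0.008],"delta_rot": [0,0,0]},{"delta_pos": [-0.01,0,0.01],"delta_rot": [0,0,0]}]}}

```text
clock: 6.9
tool_pos: [639.8, -41.3, 141.1]
tcp_rot: [-1.108, -2.133, -0.461]
contact_force: [-0.4, 1.3, 0.5]
width: 0.001
finger_force: 0.0
```

```bash
python3 - <<'E'
from h import *
im=ctrl.capture("side");armang(im);delta(*goal(.42,25,8,0))
b=ctrl.capture("wrist")[:,:,::-1]
cv2.imwrite("pics/s2.png",im[:,:,::-1])
a=cv2.resize(im[195:295,240:370,::-1],(520,400),interpolation=2)
cv2.imwrite("pics/f.png",np.hstack([a,cv2.resize(b[130:330,240:380],(280,400))]))
E
```

```text
guide 312.67 222.56 45.0
90 rad 139.1 ang 0.423
95 rad 130.8 ang 0.421
100 rad 122.5 ang 0.419
t 6.95 tcp [639.7 -41.2 140.6] F [ 0.1 -0.2 -0.4] q [-0.32  0.94  1.04  0.45  1.82 -0.97]
dpos mm [-2.3  0.3  1.4] drot deg [ 0.1 -0.1 -0.1]
```

View pics/f.png

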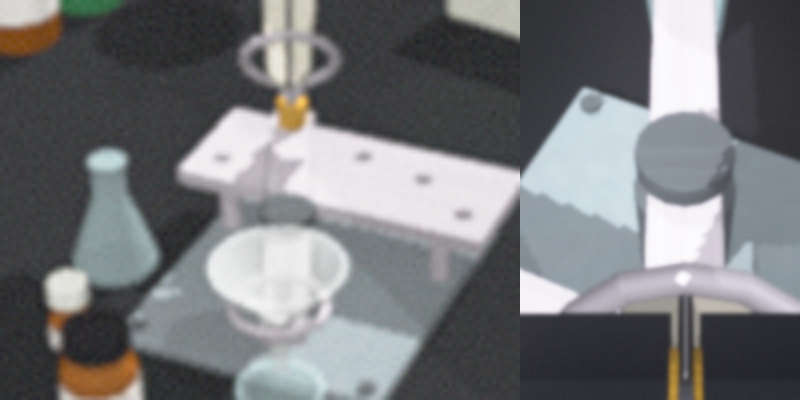

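The ring is back down on the guide (row 95, as when seated at the start), the arm angle is 0.42 and there is no force on the tool. Centre slightly and withdraw.

Request:
{"method": "jog_arm", "body": {"commands": [{"delta_pos": [-0.004,0,0],"delta_rot": [0,0,0]},{"delta_pos": [-0.004,0,-0.01],"delta_rot": [0,0,0]},{"delta_pos": [-0.004,0,-0.02],"delta_rot": [0,0,0]},{"delta_pos": [-0.004,0,-0.035],"delta_rot": [0,0,0]},{"delta_pos": [-0.004,0,-0.05],"delta_rot": [0,0,0]}]}}

```text
clock: 7.5
tool_pos: [662.4, -73.5, 174.6]
tcp_rot: [-1.109, -2.134, -0.46]
contact_force: [-0.2, -0.3, 0.7]
width: 0.001
finger_force: 0.0
```

Request:
{"method": "jog_arm", "body": {"commands": [{"delta_pos": [0,0,-0.02],"delta_rot": [0,0,0]},{"delta_pos": [0,0,-0.05],"delta_rot": [0,0,0]},{"delta_pos": [0,0,-0.08],"delta_rot": [0,0,0]},{"delta_pos": [0,0,-0.1],"delta_rot": [0,0,0]},{"delta_pos": [0,0,-0.1],"delta_rot": [0,0,0]}]}}

```text
clock: 8.0
tool_pos: [703.3, -132.6, 246.0]
tcp_rot: [-1.111, -2.137, -0.462]
contact_force: [-0.4, -0.6, -1.1]
width: 0.006
finger_force: 0.0
```

```bash
python3 - <<'E'
from h import *
im=ctrl.capture("side");armang(im);delta(*goal(.42,-130,8,0))
p=goal(.42,0,0,0)[0];K=ctrl.calibration("side");h=K["mtx"]@(K["R"]@p+K["t"]);print("seated ring pred px",h[:2]/h[2])
a=cv2.resize(im[195:325,240:370,::-1],(500,500),interpolation=2);w=ctrl.capture("wrist")[150:350,240:440,::-1]
b=cv2.resize(w,(300,300))
cv2.imwrite("pics/g.png",np.hstack([a,np.vstack([b,np.zeros((200,300,3),np.uint8)])]))
E
```

```text
guide 312.67 222.56 45.0
90 rad 139.1 ang 0.423
95 rad 130.8 ang 0.421
100 rad 122.5 ang 0.419
t 8.05 tcp [ 702.8 -131.5  244.4] F [ 0.3  1.1 -0.8] q [-0.4   1.07  0.52  0.48  2.19 -0.86]
dpos mm [ 2.3  0.8 -2.3] drot deg [ 0.2  0.  -0.1]
seated ring pred px [312.14633495 209.4374535 ]
```

View pics/g.png

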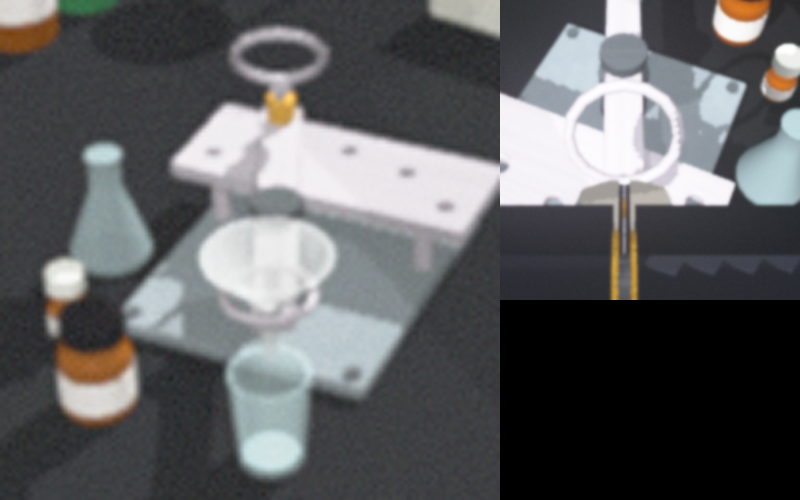

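The ring centre sits at crop (280,54), which is pixel (312.8,209.0). The prediction for a seated ring is (312.1,209.4), so the pin is home. The funnel stands over the undisturbed beaker and the tool is clear.

```bash
python3 -c "
from plant import ctrl
print(ctrl.job_done())"
```

```text
the job is handed in; nothing more can be done
None
```

The arm was swung one hole (+0.42 rad) so the funnel stands over the open beaker, the camera shows the pin fully home, the gripper came clear, and the job was handed in at about 8 s.

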